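# Load the braked minibar turntable with shot glasses

## Task

Load the trolley's turntable: first pull the red-gripped brake lever up until it stays by itself in its last notch, then swing the keeper bar a full quarter turn off the glass mat, and stand every shot glass that is on the mat mouth up in a turntable slot of its own. When all are in, swing the keeper fully back over the mat, and only then press the green release button so that the brake lever drops all the way down. Leave the corkscrew, the ice scoop and the coasters where they lie.

Things in the scene. Friction and masses are not known exactly. Their poses are not given: they have to be found in the camera images.
- stand: fixed steel base of the turntable with the brake housing on its right; origin on the shelf under the turntable's axis, z up; the brake housing lies at its y = -0.165 and the lever works in its x-z plane
- mat: flat glass mat, 140 x 325 mm, leather with a green felt field, under 2 mm thick, fixed to the shelf; origin on the shelf; the shot glasses stand on it in a row along its y axis (at about y = +30, -45, -120 mm, x = 0), the keeper's brass pivot post at y = +110 mm
- brake (a joint): red-gripped brake lever, hinged about the stand's y axis; 0 = down (level, brake off), grows as the grip is pulled up; sprung back towards 0 but held by ratchet notches at about 0.30, 0.60 and the last at 0.89 rad, stop at 0.97. To catch a notch the lever must be pulled a little past it (about 0.95 for the last); needs about 4 N at the grip
- brake_grip (a point): middle of the lever's red round grip, 22 mm diameter, 65 mm long along the lever, 130 mm from the hinge; points to the stand's -x at 0. In the last notch the lever slants up, its end about 220 mm above the shelf
- brake_hinge (a point): hinge axis of the brake lever, 85 mm above the shelf
- release (a joint): green round release button, 28 mm diameter, on top of the brake housing; 0 = up, grows to 0.009 m fully pressed, 5 N; when pressed more than 6 mm the ratchet lets go and the lever drops to 0. It also dips by itself while the lever clicks over notches
- release_top (a point): centre of the top of the release button, 121 mm above the shelf when up (the housing round it is 109 mm high)
- keeper (a joint): brass keeper bar turning on the mat's brass post, vertical hinge; 0 = closed, lying over the row of glasses, grows to 1.571 rad (a quarter turn clockwise from above) = open, pointing to the mat's -x; stays where it is left
- keeper_knob (a point): top of the black round knob on the keeper bar: 20 mm diameter, 34 mm high, standing on the bar 72 mm from the hinge; top 110 mm above the shelf. The bar is 18 mm wide, 8 mm thick, its underside 68 mm above the shelf, reaching 200 mm from the hinge
- keeper_hinge (a point): hinge axis of the keeper, at the underside of the bar, 68 mm above the shelf
- glass1: stemless crystal shot glass, mouth up, 42 mm diameter, 60 mm high, 110 g, heavy thick base; origin at the centre of its underside, z up. Absent glasses give None
- glass2: stemless crystal shot glass, mouth up, 42 mm diameter, 60 mm high, 110 g, heavy thick base; origin at the centre of its underside, z up. Absent glasses give None
- glass3: stemless crystal shot glass, mouth up, 42 mm diameter, 60 mm high, 110 g, heavy thick base; origin at the centre of its underside, z up. Absent glasses give None
- slot0 (a point): slot of the wooden turntable (disc 230 mm across, top 32 mm above the shelf; turns freely when the brake is off): point on the disc's top at the slot's centre, 80 mm from the turntable's axis; a dark blue felt dot ringed by four brass pins 20 mm high leaving room for 49 mm
- slot1 (a point): slot of the wooden turntable (disc 230 mm across, top 32 mm above the shelf; turns freely when the brake is off): point on the disc's top at the slot's centre, 80 mm from the turntable's axis; a dark blue felt dot ringed by four brass pins 20 mm high leaving room for 49 mm
- slot2 (a point): slot of the wooden turntable (disc 230 mm across, top 32 mm above the shelf; turns freely when the brake is off): point on the disc's top at the slot's centre, 80 mm from the turntable's axis; a dark blue felt dot ringed by four brass pins 20 mm high leaving room for 49 mm
- slot3 (a point): slot of the wooden turntable (disc 230 mm across, top 32 mm above the shelf; turns freely when the brake is off): point on the disc's top at the slot's centre, 80 mm from the turntable's axis; a dark blue felt dot ringed by four brass pins 20 mm high leaving room for 49 mm
- slot4 (a point): slot of the wooden turntable (disc 230 mm across, top 32 mm above the shelf; turns freely when the brake is off): point on the disc's top at the slot's centre, 80 mm from the turntable's axis; a dark blue felt dot ringed by four brass pins 20 mm high leaving room for 49 mm
- slot5 (a point): slot of the wooden turntable (disc 230 mm across, top 32 mm above the shelf; turns freely when the brake is off): point on the disc's top at the slot's centre, 80 mm from the turntable's axis; a dark blue felt dot ringed by four brass pins 20 mm high leaving room for 49 mm
- corkscrew: brass corkscrew with a lever arm, lying, about 150 x 50 x 15 mm; not to be moved
- scoop: pewter ice scoop, lying, about 200 x 60 x 37 mm; not to be moved
- coasters: stack of white porcelain coasters, 96 mm diameter, 30 mm high; not to be moved
Not all that is in view belongs to the job. What is shaped like the glass1 but pink or yellow is not meant. What is shaped like the glass2 but pink is not meant.

How it is judged:
By the outcome, as a careful person would: the job done as asked, in the order asked, and still so for the second after the job is handed in, with the robot touching nothing.
Of glass1, glass2, glass3 only 2 to 3 are there at a start; the rules pass over those that are not, and their reading is None.
At some moment in a run one of glass1, glass2, glass3 may be knocked a few centimetres aside while the robot is not near it.
It also fails if it takes over 208 s, if anything falls off the work surface, if the arm or the gripper's body presses on something with over 40 N, if the wrist force passes 120 N, or if a joint passes its speed limit or range.

## Robot

A 6-joint arm with a two-finger parallel gripper is mounted at the origin on the work surface. World frame = base frame: x ahead of the robot, y to its left, z up, the work surface at z = 0. Lengths are in mm, angles in rad, forces in N, time in s.
With the tool pointing down it reaches from about 350 to 875 mm from the base axis. Payload 4.2 kg.
Tool frame: the origin (TCP) lies at the very end of the fingers, on their centre line; the grasp point (between the pads) lies 19 mm behind it; z points along the fingers, y is the line along which they close (so a half turn about z gives the same grasp; the last joint's range is limited). The gripper opens to 85 mm and grips with 20 to 120 N. Pads are 22 mm wide; open, the fingers measure 114 mm over their backs; the gripper's body (76 mm by 85 mm) begins 54 mm behind the grasp point. The pads swing forward as they close: fully open they stand 13 mm farther back than shut.
Start: joints at [1.513, 0.385, 0.008, 0, -1.194, -0.259], TCP at [194.672, 593.887, 231.312] pointing down, gripper open.
Joint ranges: [-3.14, 3.14], [-1.21, 2.06], [-1.07, 1.41], [-3.16, 2.05], [-2.99, -0.16], [-3.1, 3.1]. Speed limits (rad/s): [2.79, 2.79, 3.14, 3.14, 3.14, 3.14].

## Interface

Orientations are given as a 3x3 rotation matrix whose columns are the frame's x, y, z axes.
In Python, from cell import ctrl, solver, status, read_camera, regions_of, pinpoint gives the robot as it stands. Calls block until the motion is done:
- ctrl.movep(position, orientation): joint-space move of the TCP to a pose.
- ctrl.line_to(position, frame=None, vel=150): straight line of the TCP; frame=None keeps the orientation; vel is the mean speed in mm/s.
- ctrl.move_j(angles): joint-space move.
- ctrl.move_gripper(opening, strength=None): finger opening in mm; strength is the grip in N (None keeps the last); returns when the fingers have stopped.
- ctrl.hold(seconds).
- solver.solve_ik(position, orientation): joint angles nearest the present ones, or None.
- status.get_state(): the state.
- read_camera(name): name is "scene" or "side" or "wrist"; returns a dict with "image" (400x640x3 uint8, red, green, blue), "mtx" (3x3 intrinsics, pixels), "view" (4x4, takes a point from world to camera coordinates). Camera axes: x right, y up, looking along -z (the intrinsics and any distortion apply to the point x, -y, -z); pixel columns grow to the right and rows downward; lengths in mm; the calibration is good to about 2 mm. A picture is of the moment at which its call begins. There is no depth.
A pose or a line that the arm cannot do raises ctrl.IKError and nothing moves.
- ctrl.hand_in(): hands the job in; it is judged then, once.
Trained networks look in a picture, given as the dict that the camera call returned (one of the last four; its "shot" number tells which), for a name from the list of things; names that differ only in an ending like _2 or _b are one class to them, and where a whole thing is asked for, a point or a joint stands for the part that bears it (a point fixed in the world has none). Each returns a list of dicts, best first, with "confidence" (0 to 1); they miss things now and then, are a little off and sometimes report something else, mostly with a low value. They report only what shows in the picture. A call takes as long as a camera call. They do not tell look-alikes from the thing itself.
- regions_of(picture, query): "region" (400x640 bool, what is visible of it) and "pixel" ([column, row] in pixels, amid what is visible of it).
- pinpoint(picture, query): "pixel" ([column, row] in pixels: a listed point, or the origin of a listed thing).
The state is a dict: "time_s": time; "qpos": joint angles; "qvel": joint speeds; "joint_torque": joint torques, N m; "tcp_pos": TCP position; "eef_rot": TCP orientation; "ft_force": force on the tool from outside, world axes, zero at the start; "ft_torque": the same for the moment, N m; "opening": finger opening in mm; "grip_force": force on a finger pad.
Only numpy, scipy, OpenCV 4.12 (cv2) and the standard library are available. Lean on these libraries where they do the work, as an engineer would, in place of code of your own. Each camera call takes 0.05 s, during which the arm holds its last target. There are 200 camera calls.

## Working session

There is one attempt and no reset: what is moved stays moved. The work goes in short steps, each a Python script; the robot and the scene stay as the last script left them, time stands still between calls to the robot, and variables do not carry over. Pictures are saved under pics/ and viewed, at most 14 in all, crops included, and the job is handed in when it is done.

```bash
ls; mkdir -p pics; cat > h.py <<'E'
import numpy as np, cv2
from cell import ctrl, solver, status, read_camera, regions_of, pinpoint
def save(p,n): cv2.imwrite(f'pics/{n}.png',p['image'][:,:,::-1])
def P(p):
    V=np.array(p['view'],float); return np.array(p['mtx'])@np.diag([1,-1,-1.])@V[:3]
def proj(p,X):
    q=P(p)@np.append(X,1); return q[:2]/q[2]
def tri(ps,uv):
    A=[]
    for p,(u,v) in zip(ps,uv):
        M=P(p); A+= [(u*M[2]-M[0])/np.linalg.norm((u*M[2]-M[0])[:3]),(v*M[2]-M[1])/np.linalg.norm((v*M[2]-M[1])[:3])]
    A=np.array(A); return np.linalg.lstsq(A[:,:3],-A[:,3],rcond=None)[0]
def onz(p,uv,z):
    M=P(p);u,v=uv; A=np.array([u*M[2]-M[0],v*M[2]-M[1]])
    return np.append(np.linalg.solve(A[:,:2],-A[:,3]-A[:,2]*z),z)
def down(yaw):  # yaw = direction of tool y (closing line)
    c,s=np.cos(yaw),np.sin(yaw); y=np.array([c,s,0]); z=np.array([0,0,-1.]); return np.c_[np.cross(y,z),y,z]
E
python3 - <<'E'
from h import *
a=read_camera('scene'); b=read_camera('side'); 
save(a,'scene');save(b,'side')
print(a.keys(), [np.linalg.inv(np.array(x['view']))[:3,3].round() for x in (a,b)])
for n in ['brake_grip','brake_hinge','release_top','keeper_knob','keeper_hinge','glass1','slot0','stand','mat']:
  for q,p in (('a',a),('b',b)):
    print(n,q,[(np.round(d['pixel'],1).tolist(),round(d['confidence'],2)) for d in pinpoint(p,n)])
print(status.get_state()['time_s'])
E
```

```text
pics
dict_keys(['image', 'mtx', 'view', 'shot']) [array([1117.,  518.,  991.]), array([ 204., -567.,  909.])]
brake_grip a [([345.2, 185.6], 0.82)]
brake_grip b [([284.6, 209.1], 0.71)]
brake_hinge a [([325.1, 217.1], 0.6)]
brake_hinge b [([321.3, 180.4], 0.9)]
release_top a [([312.1, 223.2], 0.44)]
release_top b [([341.3, 156.7], 0.51), ([358.3, 270.9], 0.25)]
keeper_knob a [([382.4, 207.0], 0.68), ([279.9, 151.6], 0.58)]
keeper_knob b [([359.3, 268.2], 0.85), ([361.2, 304.7], 0.69), ([243.2, 202.5], 0.69)]
keeper_hinge a [([297.4, 168.9], 0.62)]
keeper_hinge b [([339.6, 256.3], 0.79)]
glass1 a [([226.9, 178.7], 0.8), ([255.6, 148.8], 0.75), ([266.7, 162.0], 0.64), ([280.1, 151.7], 0.53), ([281.7, 134.4], 0.5), ([297.5, 169.4], 0.31), ([377.3, 208.5], 0.16)]
glass1 b [([349.8, 398.9], 0.95), ([405.9, 264.1], 0.74), ([434.4, 299.2], 0.62), ([379.7, 324.2], 0.56), ([400.2, 354.6], 0.56)]
slot0 a [([363.7, 219.7], 0.88), ([363.0, 239.3], 0.86), ([387.0, 254.4], 0.77), ([410.5, 242.3], 0.72), ([408.2, 220.8], 0.66), ([382.1, 210.1], 0.57)]
slot0 b [([239.3, 163.3], 0.81), ([228.6, 186.4], 0.79), ([276.0, 197.5], 0.75), ([245.6, 200.2], 0.72), ([267.0, 155.3], 0.67)]
stand a [([385.9, 236.1], 0.81), ([411.8, 244.9], 0.47)]
stand b [([255.4, 187.8], 0.91)]
mat a [([275.2, 163.9], 0.76)]
mat b [([360.7, 308.0], 0.95)]
1.0
```

```bash
python3 - <<'E'
import cv2
a=cv2.imread('pics/scene.png');b=cv2.imread('pics/side.png')
cv2.imwrite('pics/scene_c.png',cv2.resize(a[90:300,190:470],(800,600),interpolation=cv2.INTER_CUBIC))
cv2.imwrite('pics/side_c.png',cv2.resize(b[100:400,140:540],(800,600),interpolation=cv2.INTER_CUBIC))
E
```

```text
(no output)
```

View pics/scene_c.png

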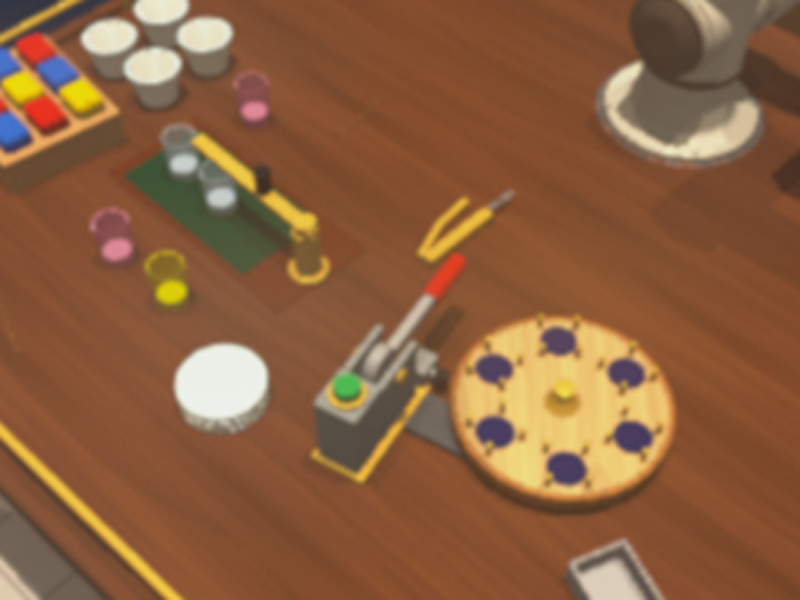

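View pics/side_c.png

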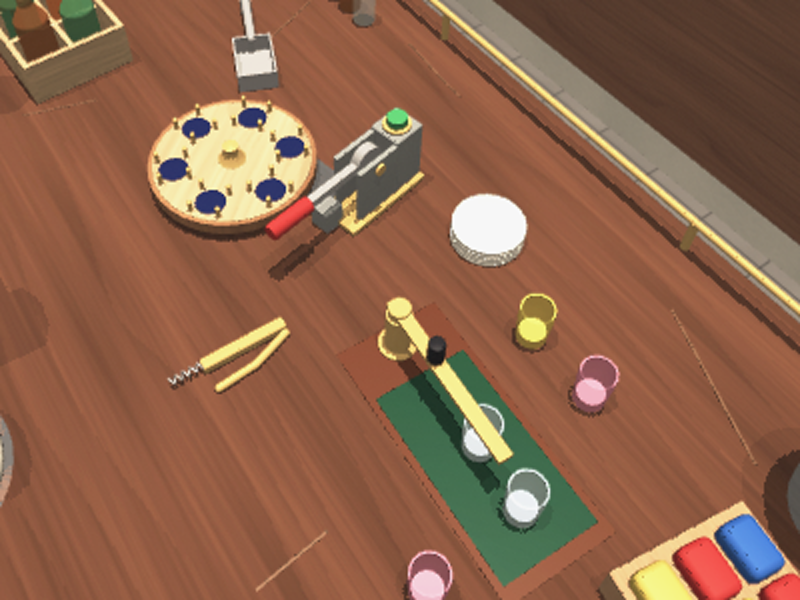

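Scene crop: two clear glasses on the mat (scene ≈ (256,149) and (267,162); side ≈ (400,355) and (380,324)), with no glass in the third place under the knob. Look-alikes off the mat: pink at scene ≈ (227,179) and (280,130), yellow at (250,190). I choose the two clear glasses on green felt. The white cups belong to something else.

```bash
python3 - <<'E'
from h import *
a=read_camera('scene'); b=read_camera('side')
g=lambda p,n:[np.array(d['pixel']) for d in pinpoint(p,n)]
R={}
for n in ['brake_grip','brake_hinge','release_top','keeper_knob','keeper_hinge','stand','mat']:
    A=g(a,n);B=g(b,n)
    if n=='keeper_knob': A=[np.array([281,152])]+A  # crop: knob top (262,170)
    for ua in A[:3]:
        for ub in B[:3]:
            X=tri([a,b],[ua,ub]); e=max(np.linalg.norm(proj(p,X)-u) for p,u in((a,ua),(b,ub)))
            if e<4: print(n,X.round(1),round(e,1),ua.round(),ub.round())
for n in ['glass1','slot0']:
    A=g(a,n);B=g(b,n)
    for ua in A:
        for ub in B:
            X=tri([a,b],[ua,ub]); e=max(np.linalg.norm(proj(p,X)-u) for p,u in((a,ua),(b,ub)))
            if e<3: print(n,X.round(1),round(e,1),ua.round(),ub.round())
for n,p in(('a',a),('b',b)):
  for c in ('corkscrew','coasters','scoop'):
    print(c,n,[(onz(p,d['pixel'],0).round(),round(d['confidence'],2)) for d in regions_of(p,c)])
E
```

```text
brake_hinge [628.1  44.1  82.7] 1.6 [321. 218.] [322. 179.]
release_top [685.7  57.9 123.5] 0.3 [311. 224.] [339. 156.]
keeper_knob [ 510.5 -276.9   49.6] 2.6 [279. 152.] [366. 306.]
keeper_hinge [ 540.  -152.    67.8] 1.6 [295. 172.] [339. 253.]
stand [506.4 192.3  -3.6] 1.7 [385. 239.] [256. 185.]
glass1 [ 5.346e+02 -3.120e+02 -5.000e-01] 0.9 [266. 162.] [380. 323.]
glass1 [ 399.  -395.4   -7.3] 0.2 [279. 133.] [354. 394.]
glass1 [ 678.8 -337.4   -2. ] 2.1 [228. 180.] [435. 298.]
glass1 [ 523.4 -388.4  -12.4] 1.2 [256. 152.] [400. 357.]
glass1 [ 668.3 -237.3    2.3] 0.1 [251. 193.] [404. 267.]
glass1 [ 585.9 -363.4 -169.2] 2.8 [251. 193.] [400. 357.]
slot0 [518.  112.1  26.1] 0.9 [364. 220.] [275. 196.]
slot0 [553.7 131.3  77.3] 2.5 [364. 220.] [283. 173.]
slot0 [540.7 141.3 -20.7] 2.3 [363. 240.] [275. 196.]
slot0 [576.8 159.8  35.6] 0.5 [363. 240.] [283. 173.]
slot0 [450.6 252.  -18.9] 1.4 [411. 242.] [229. 184.]
slot0 [485.5 264.3  31.2] 0.7 [411. 242.] [236. 165.]
slot0 [432.9 207.3  36.4] 0.4 [407. 219.] [229. 184.]
slot0 [466.7 221.   81.2] 1.1 [407. 219.] [236. 165.]
slot0 [443.9 126.4  33.4] 1.0 [382. 208.] [246. 202.]
slot0 [522.5 162.4 132.9] 2.8 [382. 208.] [265. 156.]
slot0 [566.1 246.5  37.1] 0.4 [391. 254.] [265. 156.]
slot0 [482.5  21.  138.2] 1.8 [349. 174.] [275. 196.]
slot0 [515.5  42.2 177.8] 0.1 [349. 174.] [283. 173.]
corkscrew a [(array([382., -75.,   0.]), 0.81)]
coasters a [(array([ 714., -105.,    0.]), 0.97), (array([498., 191.,   0.]), 0.18)]
scoop a [(array([636., 373.,   0.]), 0.68), (array([ 467., -308.,    0.]), 0.45), (array([507., -16.,   0.]), 0.26)]
corkscrew b [(array([ 558., -223.,    0.]), 0.74), (array([379., -69.,   0.]), 0.62)]
coasters b [(array([730., -76.,   0.]), 0.97)]
scoop b [(array([641., 376.,   0.]), 0.71), (array([503., 208.,   0.]), 0.28)]
```

```bash
cat > look.py <<'E'
from h import *
def look(spots,names,yaw=0,R=None,save_as=None):
    """wrist views from spots; returns dict name-> list of (pic, pixels/conf)"""
    out={n:[] for n in names}; k=0
    for s in spots:
        ctrl.movep(s,down(yaw) if R is None else R); p=read_camera('wrist')
        if save_as: save(p,f'{save_as}{k}'); k+=1
        for n in names: out[n].append((p,[np.array(d['pixel']) for d in pinpoint(p,n) if d['confidence']>.3]))
    return out
def fuse(obs,guess,r=45):
    """pick per view the detection nearest the projected guess, triangulate"""
    ps,us=[],[]
    for p,U in obs:
        if not U: continue
        g=proj(p,guess); u=min(U,key=lambda u:np.linalg.norm(u-g))
        if np.linalg.norm(u-g)<r: ps.append(p);us.append(u)
    if len(ps)<2: return None,0,len(ps)
    X=tri(ps,us); return X,max(np.linalg.norm(proj(p,X)-u) for p,u in zip(ps,us)),len(ps)
E
cat > m1.py <<'E'
from look import *
names=['brake_grip','brake_hinge','release_top','stand','slot0']
o=look([(430,40,330),(530,-20,330),(540,140,330)],names,yaw=np.pi/2,save_as='w')
for n,g in dict(brake_grip=(500,24,85),brake_hinge=(628,44,83),release_top=(686,58,123),stand=(506,192,0)).items():
    X,e,k=fuse(o[n],g); print(n,None if X is None else X.round(1),round(e,1),k)
for g in [(518,112,32),(577,160,32),(485,264,32),(433,207,32),(444,126,32),(566,246,32)]:
    X,e,k=fuse(o['slot0'],g,30); print('slot',None if X is None else X.round(1),round(e,1),k)
names=['keeper_knob','keeper_hinge','mat','glass1']
o=look([(480,-150,330),(560,-190,330),(480,-270,330)],names,yaw=np.pi/2,save_as='m')
for n,g in dict(keeper_knob=(540,-225,110),keeper_hinge=(540,-152,68),mat=(531,-270,0)).items():
    X,e,k=fuse(o[n],g,70); print(n,None if X is None else X.round(1),round(e,1),k)
for g in [(534,-312,0),(523,-388,0)]:
    X,e,k=fuse(o['glass1'],g,40); print('glass',None if X is None else X.round(1),round(e,1),k)
c=np.linalg.inv(np.array(o['mat'][-1][0]['view']));print(c[:3,3],status.get_state()['time_s'])
w=[cv2.imread(f'pics/{n}.png') for n in ('w1','w2','m0','m2')]
cv2.imwrite('pics/mos.png',cv2.resize(np.vstack([np.hstack(w[:2]),np.hstack(w[2:])]),(800,500)))
E
python3 m1.py
```

```text
brake_grip [496.5  13.1  84. ] 1.6 3
brake_hinge [622.9  43.2  88.8] 2.2 3
release_top [684.3  59.1 114.4] 1.2 2
stand [502.  184.8   6.2] 1.1 3
slot [516.9 103.3  41.8] 0.9 3
slot [574.8 156.3  39.9] 1.1 2
slot [490.7 268.9  21.8] 0.8 2
slot [427.7 208.8  36.4] 1.4 3
slot [441.  131.5  39.5] 1.2 3
slot [556.7 225.4  50. ] 0.1 2
keeper_knob [ 525.4 -228.3  124.6] 0.9 3
keeper_hinge [ 530.  -159.7   76.2] 2.4 3
mat [ 530.1 -267.3   -8.8] 1.2 3
glass [ 531.9 -310.5    2.4] 1.0 3
glass [ 520.2 -383.    15.2] 0.8 2
[ 394.99020773 -271.05822315  473.19855615] 9.4667
```

View pics/mos.png

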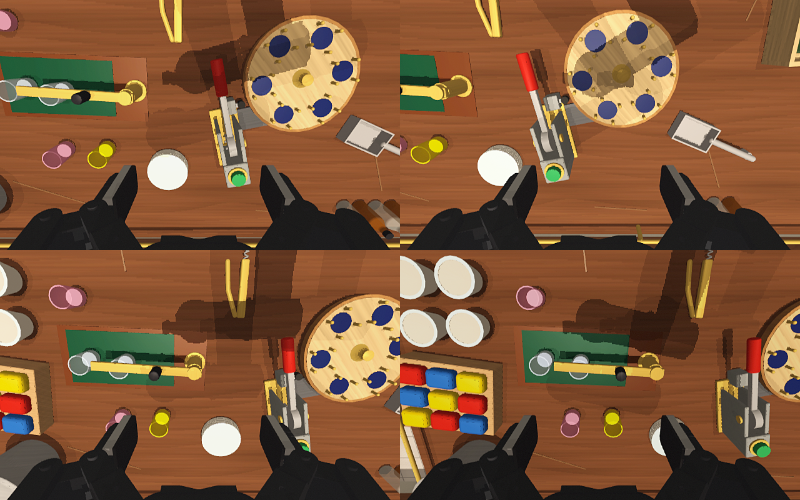

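The wrist views show the lever level at centre with its red grip nearest the robot. The turntable is free, the keeper lies over the two clear glasses, and the pink and yellow ones stand off the mat. The geometry agrees: hinge to grip is 130 mm and z is about 84. The lever comes first.

```bash
cat > lever.py <<'E'
from look import *
H=np.array([624,43.5,85.]); yaw=np.radians(13.3)
ex=np.array([np.cos(yaw),np.sin(yaw),0])
R=down(yaw+np.pi/2)
def tcp(th,r=130): return H-r*np.cos(th)*ex+np.array([0,0,r*np.sin(th)-19])
ctrl.move_gripper(55,60)
g=tcp(0)
ctrl.movep(g+[0,0,90],R); ctrl.line_to(g)
print('down',status.get_state()['ft_force'].__repr__())
ctrl.move_gripper(10,60); s=status.get_state(); print('op',s['opening'],s['grip_force'])
for th in np.linspace(.12,.96,8):
    ctrl.line_to(tcp(th),vel=100); s=status.get_state()
    print(round(th,2),np.round(s['ft_force'],1),round(s['opening'],1))
ctrl.hold(.3); print(np.round(status.get_state()['ft_force'],1))
ctrl.line_to(tcp(.9),vel=60); print(np.round(status.get_state()['ft_force'],1))
ctrl.move_gripper(60); 
a=read_camera('scene');b=read_camera('side');save(b,'lev')
t=tcp(.9); ctrl.line_to(t+[0,0,110])
for q in (a,b): print([ (d['pixel'],d['confidence']) for d in pinpoint(q,'brake_grip')], 'exp .89',proj(q,tcp(.89)+[0,0,19]),'.6',proj(q,tcp(.6)+[0,0,19]))
a=read_camera('scene');b=read_camera('side')
A=[pinpoint(q,'brake_grip') for q in (a,b)]
if all(A): X=tri([a,b],[d[0]['pixel'] for d in A]);print(X, X-H)
print(status.get_state()['time_s'])
E
python3 lever.py
```

```text
down array([ 0.28372394, -0.34118975,  0.81890814])
op 20.24948749157922 58.350343108177185
0.12 [-0.6  9.6 -4.4] 20.7
0.24 [ 0.1  9.1 -4.7] 19.9
0.36 [ 0.4  9.  -5.3] 20.2
0.48 [ 0.2  8.7 -6.5] 20.1
0.6 [ 0.7  6.5 -4.9] 20.7
0.72 [ 0.9  4.9 -6.8] 19.9
0.84 [ 0.8  6.2 -9.1] 19.6
0.96 [ 2.6  5.8 -4.3] 20.0
[ 2.7  6.5 -6.2]
[ 7.2  6.6 -0.5]
[([337.6, 175.1], 0.97), ([410.4, 222.1], 0.55)] exp .89 [337.38046832 174.30684713] .6 [341.46852548 175.26613001]
[([296.7, 167.6], 0.88), ([255.7, 185.5], 0.58)] exp .89 [297.95083685 169.64550207] .6 [290.74436811 183.85271563]
[538.81428547  18.85807539 182.7190422 ] [-85.18571453 -24.64192461  97.7190422 ]
17.0917
```

```bash
cat > m2.py <<'E'
from look import *
names=['keeper_knob','keeper_hinge','mat','glass1']
G=dict(keeper_knob=(527,-226,110),keeper_hinge=(534,-156,68),mat=(530,-267,0))
o=look([(520,-150,290),(560,-230,290),(490,-250,310)],names,yaw=np.pi/2)
def add(c):
    p=read_camera(c)
    for n in names:o[n].append((p,[np.array(d['pixel']) for d in pinpoint(p,n) if d['confidence']>.3]))
add('scene');add('side')
for n,g in list(G.items())+[('glass1',(533,-311,0)),('glass1',(522,-386,0))]:
    X,e,k=fuse(o[n],g,35); print(n,None if X is None else X.round(1),round(e,1),k)
    for p,U in o[n]:
        if U:
            u=min(U,key=lambda u:np.linalg.norm(u-proj(p,g))); print('    ',onz(p,u,g[2]).round(1))
print(status.get_state()['time_s'])
E
python3 m2.py
```

```text
keeper_knob [ 527.2 -229.5  117.3] 3.3 4
     [ 532.4 -230.5  110. ]
     [ 526.2 -229.1  110. ]
     [ 528.6 -230.5  110. ]
     [ 530.6 -226.2  110. ]
keeper_hinge [ 534.4 -157.8   59.9] 3.0 5
     [ 530.1 -158.5   68. ]
     [ 530.1 -159.7   68. ]
     [ 530.3 -158.    68. ]
     [ 547.9 -156.9   68. ]
     [ 530.8 -156.3   68. ]
mat [ 529.8 -267.1  -13.4] 4.7 5
     [ 526.7 -269.5    0. ]
     [ 528.6 -266.7    0. ]
     [ 523.  -269.1    0. ]
     [ 541.6 -251.2    0. ]
     [ 527.9 -264.7    0. ]
glass1 [ 534.3 -311.1  -11.5] 4.4 4
     [ 535.2 -308.2    0. ]
     [ 523.4 -391.3    0. ]
     [ 531.9 -311.4    0. ]
     [ 545.1 -303.7    0. ]
     [ 521.7 -309.8    0. ]
glass1 [ 524.5 -390.9   -5.9] 5.1 5
     [ 522.1 -393.7    0. ]
     [ 523.4 -391.3    0. ]
     [ 523.2 -394.5    0. ]
     [ 532.  -372.5    0. ]
     [ 526.5 -387.     0. ]
19.9333
```

```bash
cat > keeper.py <<'E'
from look import *
import sys
H=np.array([531,-158.5]); t0=np.radians(-2.1)
def knob(q,z=80):  # q keeper angle; closed points to mat -y
    a=t0-np.pi/2-q; return np.array([*(H+72*np.array([np.cos(a),np.sin(a)])),z])
def fr(q): return down(t0-q+Y0)   # closing line along the tangent
Y0=0
def swing(qs,grip=30):
    global Y0
    for Y0 in (0,np.pi):
        try:
            J=[solver.solve_ik(knob(q),fr(q)) for q in qs]
            if all(j is not None for j in J) and max(abs(j[5]) for j in J)<2.9: break
        except Exception as e: print(e)
    print('Y0',Y0,[round(j[5],2) for j in J])
    ctrl.move_gripper(50,grip)
    ctrl.movep(knob(qs[0],170),fr(qs[0])); ctrl.line_to(knob(qs[0]))
    print(np.round(status.get_state()['ft_force'],1))
    ctrl.move_gripper(8,grip); print('op',status.get_state()['opening'])
    for q in qs[1:]:
        ctrl.line_to(knob(q),fr(q),vel=90); s=status.get_state(); print(round(q,2),np.round(s['ft_force'],1),round(s['opening'],1))
    ctrl.move_gripper(45); ctrl.line_to(knob(qs[-1],190))
if __name__=='__main__':
    swing(list(np.linspace(0,1.6,9)))
    ctrl.movep((480,-250,320),down(np.pi/2))
    p=read_camera('wrist'); save(p,'kopen')
    for u in pinpoint(p,'keeper_knob')[:2]: 
        X=onz(p,u['pixel'],110); d=X[:2]-H; print(X.round(1),u['confidence'],'q',t0-np.pi/2-np.arctan2(d[1],d[0])+0, np.linalg.norm(d))
    print(status.get_state()['time_s'])
E
python3 keeper.py
```

```text
Y0 3.141592653589793 [np.float64(0.09), np.float64(-0.11), np.float64(-0.31), np.float64(-0.52), np.float64(-0.74), np.float64(-0.96), np.float64(-1.19), np.float64(-1.42), np.float64(-1.65)]
[ 0.1 -0.3  0.7]
op 18.993689702092908
0.2 [-0.5  3.   6.4] 19.2
0.4 [-0.1  3.6  6.9] 19.3
0.6 [0.  3.  7.3] 19.2
0.8 [1.  1.7 6.6] 18.9
1.0 [0.  1.  7.3] 18.9
1.2 [1.1 1.4 7.6] 18.9
1.4 [0.4 1.9 7.8] 19.3
1.6 [ 0.8 -5.8  6.3] 19.0
27.5
```

View pics/kopen.png

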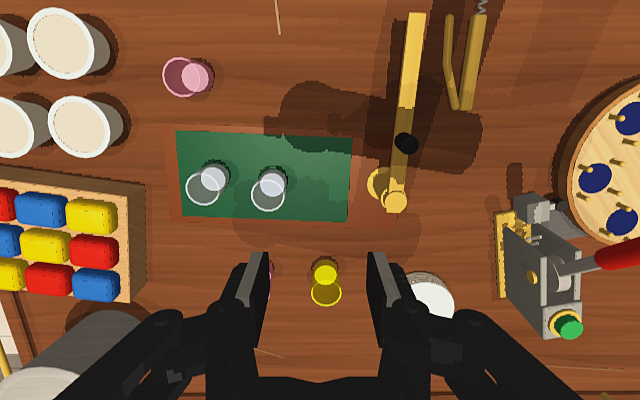

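Keeper stands open over the left edge (knob at (407,143)), clear of both clear glasses at (210,183) and (270,190). Now I'll measure the slots and glasses.

```bash
cat > m3.py <<'E'
from look import *
from scipy.optimize import least_squares
import json
o=look([(540,-300,300),(590,-340,300),(560,-390,280)],['glass1','keeper_knob','keeper_hinge'],yaw=np.pi/2)
for g in [(531,-311,0),(523,-389,0)]:
    X,e,k=fuse(o['glass1'],g,40); print('glass',None if X is None else X.round(1),round(e,1),k,[onz(p,min(U,key=lambda u:np.linalg.norm(u-proj(p,g))),0)[:2].round(1).tolist() for p,U in o['glass1'] if U])
for n,z in (('keeper_knob',110),('keeper_hinge',68)):
    print(n,[onz(p,u,z)[:2].round(1).tolist() for p,U in o[n] for u in U[:1]])
o=look([(560,160,300),(600,210,300),(550,260,300),(500,200,320)],['slot0'],yaw=np.pi/2,save_as='s')['slot0']
def slots(v,z=32): a=v[2]+np.arange(6)*np.pi/3; return np.c_[v[0]+80*np.cos(a),v[1]+80*np.sin(a),np.full(6,v[3])]
def assoc(v,tol):
    r=[]
    for p,U in o:
        for u in U:
            d=[proj(p,s)-u for s in slots(v)]; k=min(d,key=np.linalg.norm)
            if np.linalg.norm(k)<tol: r.append((p,u))
    return r
v=np.array([504,187,np.arctan2(264-187,485-504),32.])
for tol in (40,15,8):
    L=assoc(v,tol)
    f=lambda v:np.concatenate([min([proj(p,s)-u for s in slots(v)],key=np.linalg.norm) for p,u in L])
    v=least_squares(f,v,loss='soft_l1').x; print(len(L),v.round(3),np.sqrt(np.mean(f(v)**2)).round(2))
print(slots(v).round(1)); json.dump(v.tolist(),open('slots.json','w'))
img=o[-1][0]['image'][:,:,::-1].copy()
for s in slots(v): cv2.drawMarker(img,tuple(proj(o[-1][0],s).round().astype(int).tolist()),(0,255,255),0,14,1)
cv2.imwrite('pics/slots.png',img); print(status.get_state()['time_s'])
E
python3 m3.py
```

```text
glass [ 531.7 -311.5    2. ] 2.2 3 [[531.4, -312.8], [534.4, -310.7], [530.0, -310.6]]
glass [ 523.  -391.3   -0.7] 1.5 3 [[521.8, -390.4], [523.6, -393.0], [523.6, -390.2]]
keeper_knob [[459.3, -155.2], [459.8, -155.2]]
keeper_hinge [[532.6, -158.6], [531.1, -159.6], [532.8, -160.3]]
21 [502.899 185.182   1.764  34.571] 1.25
21 [502.899 185.182   1.764  34.571] 1.25
21 [502.899 185.182   1.764  34.571] 1.25
[[487.5 263.7  34.6]
 [427.2 211.1  34.6]
 [442.6 132.6  34.6]
 [518.3 106.7  34.6]
 [578.6 159.2  34.6]
 [563.2 237.7  34.6]]
32.7917
```

View pics/slots.png

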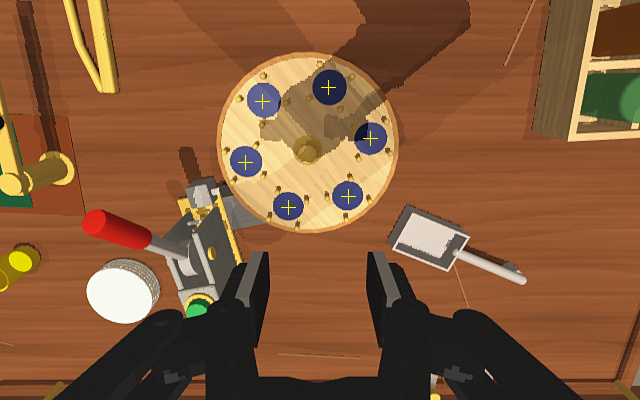

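```bash
cat > glass.py <<'E'
from look import *
import json
v=json.load(open('slots.json')); C=np.array(v[:2])
def slot(k): a=v[2]+k*np.pi/3; return C+80*np.array([np.cos(a),np.sin(a)])
def F(): return np.round(status.get_state()['ft_force'],1)
def find(g):
    g=np.array([*g,0.]); o=look([(g[0]+10,g[1]+10,290),(g[0]+60,g[1]-25,290)],['glass1'],yaw=np.pi/2)['glass1']
    for p,U in o: print('  cands',[onz(p,u,0)[:2].round().tolist() for u in U])
    X,e,k=fuse(o,g,60); print('glass at',X.round(1),round(e,1)); return X
def pick(g,first=np.pi/2-.04):
    X=np.array(g[:2]); H=25
    ctrl.move_gripper(60,30)
    for i,y in enumerate((first,first+np.pi/2)):
        ctrl.movep((*X,130 if i==0 else 100),down(y)); ctrl.line_to((*X,H),vel=120); print('at',F())
        ctrl.move_gripper(30,30); print('op',round(status.get_state()['opening'],1),F())
        if i==0: ctrl.move_gripper(60); ctrl.line_to((*X,100))
    ctrl.line_to((*X,300),vel=200); s=status.get_state(); print('lifted',round(s['opening'],1),round(s['grip_force'],1),F())
def place(k):
    S=slot(k); a=v[2]+k*np.pi/3
    ys=[a,a+np.pi]; J=[solver.solve_ik((*S,300),down(y)) for y in ys]
    y=ys[int(np.argmin([9 if j is None else abs(j[5]) for j in J]))]
    ctrl.movep((*S,300),down(y)); ctrl.line_to((*S,110),vel=200); 
    for z in (80,66,61,58.5):
        ctrl.line_to((*S,z),vel=60); f=F(); print(z,f)
        if z>60 and f[2]>12: print('BLOCKED');return
    ctrl.move_gripper(62); ctrl.line_to((*S,300),vel=200)
E
cat > g1.py <<'E'
from glass import *
X=find((531.7,-311.5)); 
if np.linalg.norm(X[:2]-[531.7,-311.5])<60: pick(X); place(0)
ctrl.movep((520,200,320),down(np.pi/2)); p=read_camera('wrist'); save(p,'g1'); print([onz(p,d['pixel'],32)[:2].round(1) for d in pinpoint(p,'glass1')], slot(0))
print(status.get_state()['time_s'])
E
python3 g1.py
```

```text
cands [[673.0, -240.0], [397.0, -401.0], [671.0, -338.0], [531.0, -315.0]]
  cands [[520.0, -392.0], [671.0, -239.0], [534.0, -313.0], [670.0, -335.0]]
glass at [ 533.3 -314.    -7.5] 1.1
at [-0.4 -0.1 -0.4]
op 41.3 [-0.5  1.4  4.5]
at [0.4 0.3 0.5]
op 41.2 [ 0.2 -0.6  4.1]
lifted 41.3 30.5 [ 0.1  0.6 -1.5]
80 [-0.4  0.9 -1.2]
66 [ 0.6 -0.1 -1.2]
61 [-0.2  0.1 -1.4]
58.5 [ 0.6  0.3 -1.3]
[array([496.4, 264.3]), array([ 657.4, -210.5]), array([742.6,  24.7])] [487.54373966 263.69478246]
51.7083
```

View pics/g1.png

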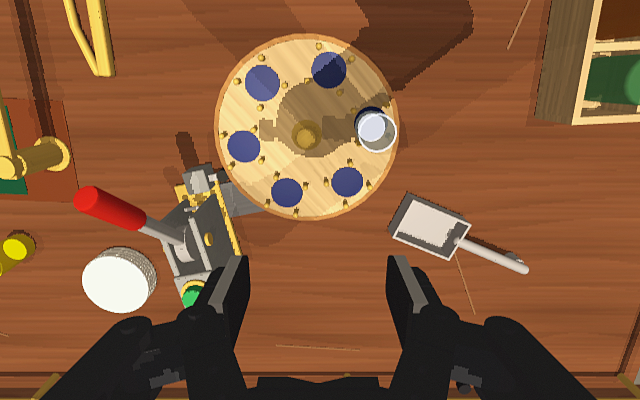

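```bash
cat > chk.py <<'E'
from glass import *
import sys
def chk(k,name):
    S=slot(k); ctrl.movep((S[0]+70,S[1]-10,200),down(np.pi/2)); p=read_camera('wrist'); im=p['image'][:,:,::-1].copy()
    for z,r,c in ((32,21,(0,255,255)),(92,21,(0,0,255))):
        t=np.linspace(0,2*np.pi,40); pts=np.array([proj(p,(S[0]+r*np.cos(a),S[1]+r*np.sin(a),z)) for a in t]).round().astype(int)
        cv2.polylines(im,[pts],True,c,1)
    u=proj(p,(*S,50)).astype(int); x0,y0=max(u[0]-110,0),max(u[1]-90,0)
    cv2.imwrite(f'pics/{name}.png',cv2.resize(im[y0:y0+180,x0:x0+220],None,fx=3,fy=3)); print(u,status.get_state()['time_s'])
if __name__=='__main__': chk(int(sys.argv[1]),sys.argv[2])
E
python3 chk.py 0 c0
```

```text
[330  94] 52.3667
```

View pics/c0.png

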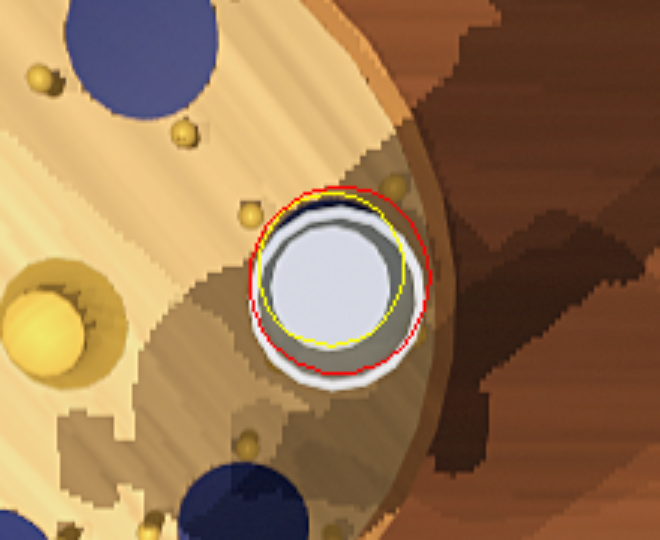

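Glass 1 stands mouth up inside its pins, about 3–4 mm toward +x, so the camera is biased in x. I'll correct slot x by -2.5 mm for the second one.

```bash
cat > g2.py <<'E'
from glass import *
import chk
X=find((523,-391.3)); 
if np.linalg.norm(X[:2]-[523,-391.3])<60:
    pick(X); C-=np.array([2.5,0]); place(1); C+=np.array([2.5,0])
    chk.chk(1,'c1')
E
python3 g2.py
```

```text
cands [[669.0, -333.0], [671.0, -239.0], [398.0, -398.0], [521.0, -395.0]]
  cands [[521.0, -393.0], [671.0, -238.0], [671.0, -336.0]]
glass at [ 519.9 -394.2   11.4] 0.8
at [ 0.6 -0.1 -0.1]
op 41.0 [0.2 1.4 3.4]
at [ 0.1  0.4 -0.5]
op 41.0 [ 0.3 -0.   2.9]
lifted 41.3 30.4 [ 0.3 -0.5 -0.8]
80 [ 0.2  0.1 -0.1]
66 [-0.2  0.9 -0.9]
61 [-0.2 -0.2 -1.8]
58.5 [-1.3  1.4 -1.1]
[330  95] 70.0583
```

View pics/c1.png

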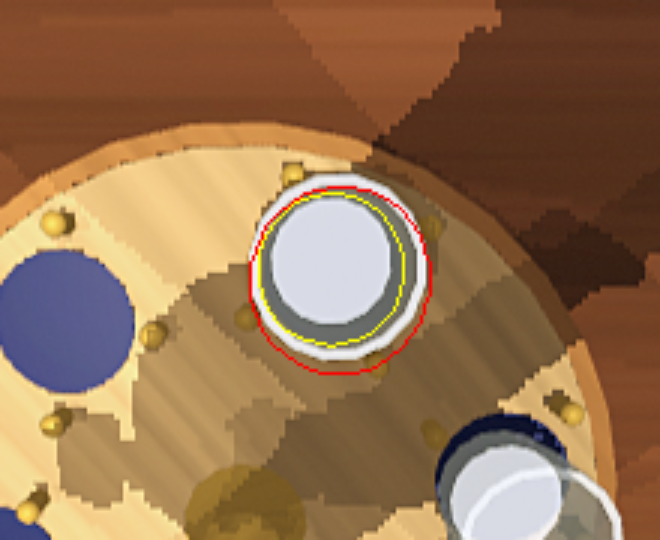

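```bash
python3 - <<'E'
from glass import *
ctrl.movep((520,-250,330),down(np.pi/2))
b=read_camera('side');a=read_camera('scene')
f=lambda im,c,r,s:cv2.resize(im[r[0]:r[1],c[0]:c[1],::-1],s,interpolation=cv2.INTER_CUBIC)
x=f(b['image'],(200,320),(120,230),(480,440)); y=f(a['image'],(340,430),(180,290),(320,440))
cv2.imwrite('pics/v2.png',np.hstack([x,y[:, :320]]))
for q in(a,b): print([d['pixel'] for d in pinpoint(q,'glass1')][:7],proj(q,(*slot(0),32)),proj(q,(*slot(1),32)))
E
```

```text
[[323.4, 217.6], [411.7, 219.8], [409.6, 243.3], [229.3, 182.0], [281.3, 129.7], [249.9, 195.2]] [411.29043935 241.66610167] [408.5848572  219.38529285]
[[225.3, 183.8], [349.6, 397.4], [239.1, 165.2], [434.0, 299.0], [402.5, 266.4], [264.8, 125.1]] [237.53160236 164.51608023] [226.5675166 185.2930557]
```

View pics/v2.png

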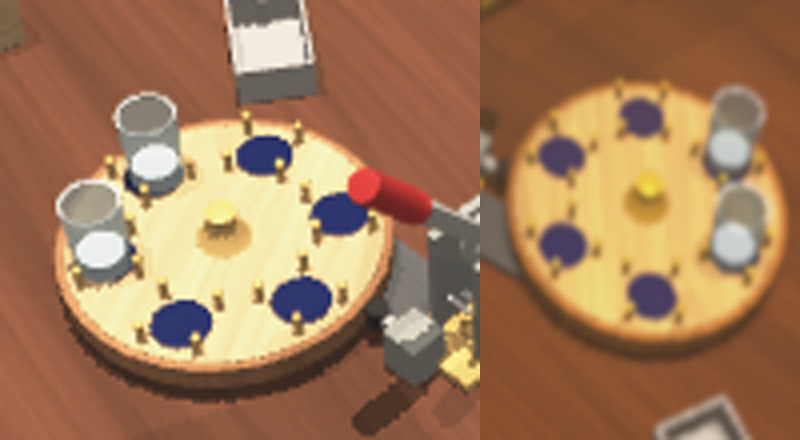

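Both glasses stand upright between their pins, the lever is still up and no clear glass remains on the mat. Next I'll close the keeper and check it.

```bash
cat > close.py <<'E'
from keeper import *
swing(list(np.linspace(1.571,-.03,9)))
o=look([(520,-150,290),(560,-230,290)],['keeper_knob','keeper_hinge','glass1'],yaw=np.pi/2)
for n,z in (('keeper_knob',110),('keeper_hinge',68),('glass1',0)):
    print(n,[onz(p,u,z)[:2].round(1).tolist() for p,U in o[n] for u in U])
o=look([(600,40,330),(640,0,330),(560,80,330)],['release_top'],yaw=np.pi/2,save_as='r')['release_top']
print(fuse(o,(685,58.5,121)),[onz(p,u,121).round(1).tolist() for p,U in o for u in U[:2]])
a=read_camera('scene');b=read_camera('side')
for n,z in(('release_top',121),('brake_grip',186)): print(n,[[onz(q,d['pixel'],z).round(1).tolist() for d in pinpoint(q,n)[:2]] for q in (a,b)])
print(status.get_state()['time_s'])
E
python3 close.py
```

```text
Y0 3.141592653589793 [np.float64(-1.62), np.float64(-1.39), np.float64(-1.16), np.float64(-0.93), np.float64(-0.71), np.float64(-0.49), np.float64(-0.28), np.float64(-0.08), np.float64(0.12)]
[ 0.3 -0.2  0. ]
op 19.49524509362646
1.37 [-0.4  0.   5.6] 18.8
1.17 [-1.1 -0.2  6. ] 19.1
0.97 [ 0.4 -1.2  6.7] 18.7
0.77 [-0.4 -3.1  5.4] 19.4
0.57 [ 0.2 -3.1  4.9] 19.3
0.37 [-0.8 -2.1  7.4] 19.1
0.17 [-1.3 -3.   7. ] 19.1
-0.03 [-3.5 -3.3  7.7] 18.9
keeper_knob [[528.3, -228.9], [551.6, 98.4], [530.9, -229.0]]
keeper_hinge [[562.6, 128.6], [533.1, -158.5], [533.3, -154.9]]
glass1 [[674.0, -336.8], [676.0, -240.0], [394.6, -398.1], [670.0, 90.7], [672.9, -334.1], [674.4, -243.1]]
(array([679.19351461,  55.705159  , 122.66913262]), np.float64(2.493335882153951), 3) [[676.9, 55.7, 121.0], [682.1, 56.7, 121.0], [680.8, 55.0, 121.0]]
release_top [[[688.4, 56.5, 121.0]], [[689.0, 55.1, 121.0]]]
brake_grip [[[543.0, 26.1, 186.0], [716.5, 88.0, 186.0]], [[541.9, 20.9, 186.0], [573.8, -29.0, 186.0]]]
83.125
```

```bash
cat > fin.py <<'E'
from keeper import *
swing([0.0,-.06],40)
ctrl.move_gripper(0,30)
B=np.array([684.5,56.2]); R=down(np.radians(103.3))
ctrl.movep((*B,200),R); ctrl.line_to((*B,126),vel=100); print(np.round(status.get_state()['ft_force'],1))
for z in (120,117,115,113.5,112.5):
    ctrl.line_to((*B,z),vel=40); f=np.round(status.get_state()['ft_force'],1); print(z,f)
    if f[2]>25: break
ctrl.hold(.8); ctrl.line_to((*B,220)); 
ctrl.movep((480,-60,330),down(np.pi/2))
a=read_camera('scene');b=read_camera('side'); p=read_camera('wrist')
for n,z in(('brake_grip',85),('keeper_knob',110)): print(n,[[onz(q,d['pixel'],z).round(1).tolist() for d in pinpoint(q,n)[:2]] for q in (a,b,p)])
f=lambda im:cv2.resize(im[...,::-1],(400,250))
cv2.imwrite('pics/end.png',np.vstack([np.hstack([cv2.resize(a['image'][100:300,200:440,::-1],(400,330)),cv2.resize(b['image'][100:380,170:510,::-1],(400,330))]),np.hstack([f(p['image']),f(b['image'])])]))
print(status.get_state()['time_s'])
E
python3 fin.py
```

```text
Y0 3.141592653589793 [np.float64(0.09), np.float64(0.15)]
[ 0.6 -0.   0.9]
op 18.606835923421098
-0.06 [-6.1  3.7 11.3] 18.9
[ 0.2 -0.2  0.2]
120 [0.9 0.2 1.3]
117 [-1.6  0.3  1.7]
115 [-0.7  0.4  3.9]
113.5 [1.1 0.6 4.5]
112.5 [-0.   1.   4.1]
brake_grip [[[498.7, 14.4, 85.0], [543.7, -142.0, 85.0]], [[499.1, 18.9, 85.0]], [[496.1, 14.0, 85.0]]]
keeper_knob [[[543.0, -214.9, 110.0]], [[532.8, -229.9, 110.0]], [[530.3, -229.9, 110.0]]]
95.2167
```

View pics/end.png

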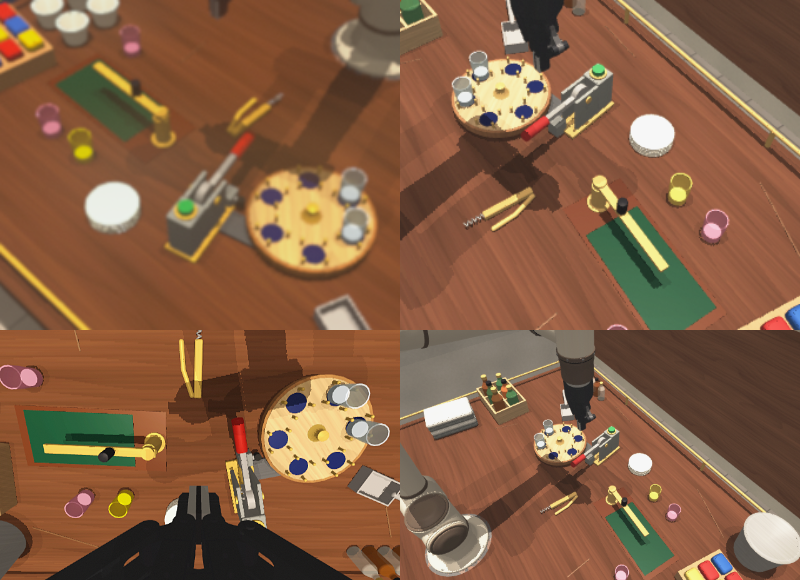

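The lever is level (grip at z≈85, back at its starting pixels), the keeper is closed over the mat, and both glasses stand in their slots.

```bash
python3 -c "
from h import *
print(ctrl.hand_in())"
```

```text
the job is handed in; nothing more can be done
None
```

I handed the job in at about 95 s of the 208 s allowed: the brake was set first, both glasses on the mat (only two were there) stand mouth up in their own slots, the keeper is back over the mat, and the last pictures show the lever fully down after the release press.

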